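# Lay the laminating brush across the rest

## Robot

A 6-joint arm with a two-finger parallel gripper is mounted at the origin on the work surface. World frame = base frame: x ahead of the robot, y to its left, z up, the work surface at z = 0. Lengths are in m, angles in rad, forces in N, time in s.
With the tool pointing down it reaches from about 0.4 to 0.825 m from the base axis. Payload 7 kg.
Tool frame: the origin (TCP) lies at the very end of the fingers, on their centre line; the grasp point (between the pads) lies 19 mm behind it; z points along the fingers, y is the line along which they close (so a half turn about z gives the same grasp; the last joint's range is limited). The gripper opens to 88 mm and grips with 3 to 60 N. Pads are 19 mm wide; open, the fingers measure 130 mm over their backs; the gripper's body (78 mm by 193 mm) begins 47 mm behind the grasp point.
Start: joints at [-1.003, 0.359, 0.012, 0, -1.224, -0.288], TCP at [0.186, -0.649, 0.227] pointing down, gripper open.
Joint ranges: [-3.07, 3.07], [-1.43, 2.12], [-1.02, 1.25], [-3.03, 1.67], [-3.05, -0], [-3.03, 3.03]. Speed limits (rad/s): [2.39, 2.39, 3.01, 3.14, 3.14, 3.14].

## Interface

Orientations are given as [roll, pitch, yaw] about the fixed x, y, z axes, in that order (R = Rz(yaw) Ry(pitch) Rx(roll)).
In Python, from station import arm gives the robot as it stands. The module is installed in compiled form; this text tells all that it offers.
- The arm moves only by the shell command python3 -m crank 'ROWS' [FORCE]. ROWS is JSON, a list of rows, each an object of numbers: "dx", "dy", "dz": the shift along the world's x, y, z in m; "twist": the turn about the world's z in degrees; "grip": the opening, from -1 (shut) to 1 (fully open). A call has exactly 5 rows; each row is the pose to reach, as a shift and turn from the pose commanded when the call began; what a row does not reach only later rows make up. A row lasts 1/12 s, in which the tool goes at most 41.7 mm and 7.16 degrees, less where a joint would pass 70% of its speed; a pose out of reach is approached as far as the arm can. A call with a gripper value outside its range is refused whole. The fingers move at their own pace and stop on an object; FORCE is the grip in N (left out, the last holds). Time passes only in rows, so rows that repeat a pose let the fingers close, or fill a call up. It gives the time, the measured TCP pose, the force, the opening and the grip force at its end, in the units of the state.
- arm.get_state(): the state, without advancing time (a new reading comes with each control period).
- arm.grab_frame(name): name is "side" or "top"; returns the picture (400x640x3 uint8, red, green, blue); there is no depth.
- arm.get_calibration(name): a dict with "fx", "fy", "cx", "cy" (pixels), "cam_to_world" (4x4, takes a point from camera to world coordinates). Camera axes: x right, y down, z forward; pixel columns grow to the right and rows downward; lengths in m; the calibration is good to about 2 mm. A picture is of the moment at which its call begins. get_calibration takes no time and is no camera call.
- arm.job_done(): hands the job in; it is judged then, once.
The state is a dict: "t": time; "q": joint angles; "qd": joint speeds; "joint_efforts": joint torques, N m; "eef_pos": TCP position; "ee_rot": TCP orientation; "force": force on the tool from outside, world axes, zero at the start; "moment": the same for the moment, N m; "width": finger opening in m; "gripper_force": force on a finger pad.
Only numpy, scipy, OpenCV 4.12 (cv2) and the standard library are available. Lean on these libraries where they do the work, as an engineer would, in place of code of your own. Each camera call takes 0.05 s, during which the arm holds its last target. There are 200 camera calls.

## Task

The pale-handled laminating brush has been left standing on its bristles in its white pail. Lift it out and lay it flat and level across the two rods of the drip tray's height-adjustable brush rest, feeling for the rods as you lower it and setting it down gently before you let go: square across them, its weight between them, its bristles beyond them so that they are not squashed. Leave both pails standing and the brown-handled brush alone, do not shove the tray, and disturb nothing else.

Things in the scene. Friction and masses are not known exactly. Their poses are not given: they have to be found in the camera images.
- brush: Pale-handled brush, 271 mm, 90 g. Origin: balance point, mid-thickness; x along handle to its end, y across the broad face, z out of it. Along x in mm: handle -47 to 150 (24-26 wide, 12-13 thick), ferrule -80 to -44 (52 x 14), bristles -121 to -80 (50 x 12, stiff). Starts standing in the pail, leaning 31 deg towards pail +x: x up along the lean, y level, z up and back. May lie either way round.
- brush_grip (a point): A good place to grip the brush: centre line, 100 mm from its origin towards the handle's end, about 75 mm beyond the pail's rim along the handle; 26 mm wide, gripped across y. Axes as the brush.
- bristle_root (a point): On the brush's centre line where the bristles leave the ferrule, 80 mm from its origin towards the bristles.
- bristle_tip (a point): The middle of the bristles' free end, 121 mm from the brush's origin.
- tray: Loose aluminium drip tray, 330 x 230 mm over its lip (x, y), 30 mm deep. In it stands the brush rest: two round steel rods, 10 mm thick, along the tray's y at x = -45 and +45 mm, from y = -100 to +100 mm, on a frame clamped in four sleeves. Rod tops may stand anywhere from 70 to 100 mm above the tray's underside, both alike; this height is not reported. Origin: centre of the underside, z up.
- brush2: Second brush, same shape and frame, dark brown handle, leaning in the spare pail just as the other does, its handle's end about 240 mm above the bench. To be left alone.
- pail: White plastic mixing pail, loose, 150 g, empty but for the brush: 125 mm high, 112 mm wide outside at the mouth and 88 mm at the foot, wall 2.5 mm, floor 3 mm. Origin at the centre of its underside, z up; the brush leans towards the pail's +x.
- spare_pail: Same white pail, holding the brown-handled brush, to be left alone. Origin at the centre of its underside, z up; its brush leans towards its +x.
- horn: Turned wooden saddle horn blank, mushroom-shaped, 72 mm wide and 80 mm high, standing on the bench, to be left alone. Origin at the centre of its underside.
Mind the look-alikes: they are no part of the job. What is shaped like the pail but orange, pink or purple is not meant.

How it is judged:
By the outcome, as a careful person would: the job done as asked, in the order asked, and still so for the second after the job is handed in, with the robot touching nothing.
It also fails if it takes over 45 s, if anything falls off the work surface, if the arm or the gripper's body presses on something with over 40 N, if the wrist force passes 120 N, or if a joint passes its speed limit or range.

## Working session

There is one attempt and no reset: what is moved stays moved. The work goes in short steps, Python scripts to look and compute and a shell command to move; the robot and the scene stay as the last step left them, time stands still between calls to the robot, and variables do not carry over. Pictures are saved under pics/ and viewed, at most 10 in all, crops included, and the job is handed in when it is done.

```bash
mkdir -p pics; python3 - <<'E'
from station import arm
import cv2,numpy as np
for n in("side","top"):
    f=arm.grab_frame(n);cv2.imwrite(f"pics/{n}0.png",f[...,::-1]);c=arm.get_calibration(n)
    print(n,c["fx"],c["fy"],c["cx"],c["cy"]);print(np.round(c["cam_to_world"],4))
s=arm.get_state();print(s)
E
```

```text
side 410.88015710612945 410.88015710612945 320.710524674742 200.42444328886424
[[-0.9958 -0.0608  0.0679  0.4957]
 [-0.0903  0.5553 -0.8267  0.9207]
 [ 0.0126 -0.8294 -0.5585  0.7064]
 [ 0.      0.      0.      1.    ]]
top 393.22262801400933 393.22262801400933 329.0151603763505 199.84553652676414
[[ 0.02   -0.9969  0.0766  0.4906]
 [-0.9995 -0.0218 -0.0219  0.0922]
 [ 0.0235 -0.0762 -0.9968  1.2491]
 [ 0.      0.      0.      1.    ]]
{'t': 0.1, 'q': array([-1.00290990e+00,  3.59316487e-01,  1.11767485e-02, -3.00843986e-04,
       -1.22408068e+00, -2.88055354e-01]), 'qd': array([ 0.00074647, -0.00152229,  0.0027666 ,  0.00175998, -0.00039212,
        0.00156841]), 'joint_efforts': array([-2.95142898e-03, -5.84163702e+01,  2.93753368e+01,  7.01536596e+00,
        1.02256189e-02, -4.84033421e-05]), 'eef_pos': array([ 0.18626317, -0.64835799,  0.22572839]), 'ee_rot': array([ 3.14014688e+00, -1.33427301e-04, -2.86186392e+00]), 'force': array([-0.19921506, -0.12532592,  0.15561073]), 'moment': array([0.01188099, 0.01206542, 0.06367928]), 'gripper_force': 0.0, 'width': 0.0876961907777375}
```

View pics/side0.png

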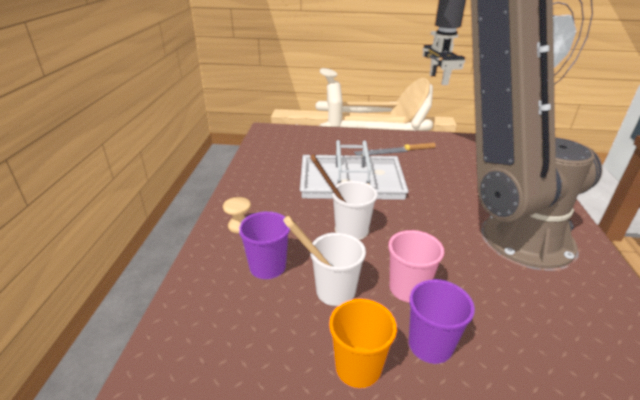

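View pics/top0.png

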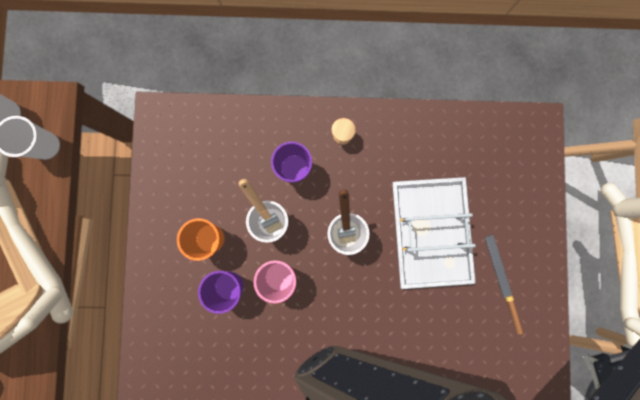

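The side view shows the pale handle at (287,220)–(330,265), in the white pail at (338,268). The top view shows that handle at (243,182)–(270,222), in the pail at (267,221). The other white pail, top (348,233) / side (354,210), holds the dark brown brush, so it is the spare. The orange, pink and purple pails are look-alikes. The pale-handled one is meant, and I'll confirm that in an enlarged crop with the tray alongside.

```bash
python3 - <<'E'
import cv2,numpy as np
s=cv2.imread("pics/side0.png");t=cv2.imread("pics/top0.png")
def cr(im,x,y,w,h):return cv2.resize(im[y:y+h,x:x+w],(400,300),interpolation=cv2.INTER_CUBIC)
o=np.vstack([np.hstack([cr(t,220,165,80,60+15-15),cr(s,275,205,100,75)]),np.hstack([cr(t,385,170,160,120),cr(s,295,130,120,90)])])
cv2.imwrite("pics/crop1.png",o)
E
```

```text
(no output)
```

View pics/crop1.png

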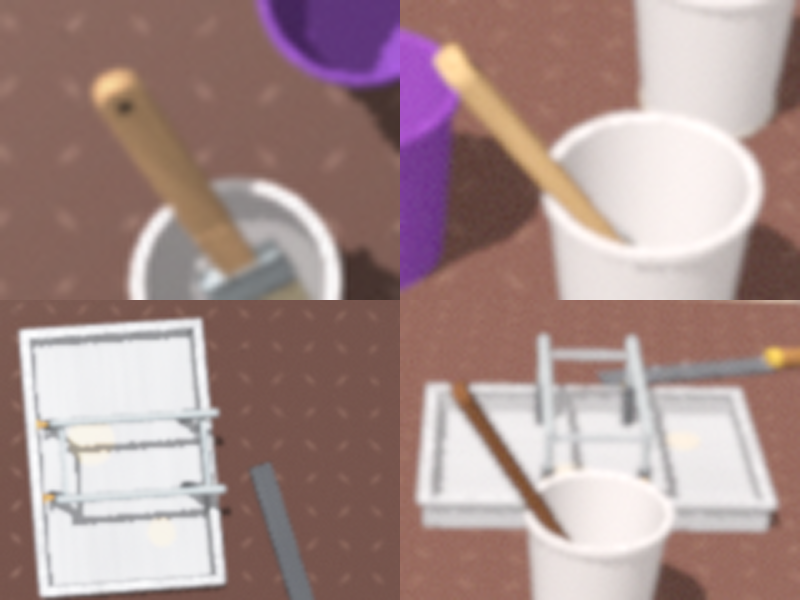

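The crop confirms it: the pale brush is in the white pail beside the purple one, with its handle end at top (243,181) and side (288,219). The rod ends, with orange caps at the +y side, are at top (402,220)/(405,249) and side (339,181)/(368,181). Next I triangulate.

```bash
cat > h.py <<'E'
from station import arm
import cv2,numpy as np
C={n:arm.get_calibration(n) for n in("side","top")}
def ray(n,p):
    c=C[n];M=np.array(c["cam_to_world"]);d=M[:3,:3]@[(p[0]-c["cx"])/c["fx"],(p[1]-c["cy"])/c["fy"],1]
    return M[:3,3],d/np.linalg.norm(d)
def tri(pt,ps):
    a,u=ray("top",pt);b,v=ray("side",ps)
    k=np.linalg.lstsq(np.c_[u,-v],b-a,rcond=None)[0];p,q=a+k[0]*u,b+k[1]*v
    return (p+q)/2,np.linalg.norm(p-q)
def onz(n,p,z):
    a,u=ray(n,p);return a+u*(z-a[2])/u[2]
def line3(lt,ls): # each: two pixels on a line per view -> 3D line
    N=[np.cross(ray(n,l[0])[1],ray(n,l[1])[1]) for n,l in(("top",lt),("side",ls))]
    d=np.cross(*N);d/=np.linalg.norm(d)
    O=[ray("top",lt[0])[0],ray("side",ls[0])[0]]
    p=np.linalg.lstsq(np.array(N),np.array([N[0]@O[0],N[1]@O[1]]),rcond=None)[0]
    return p,d
def mask(im,roi):
    x,y,w,h=roi;hsv=cv2.cvtColor(im,cv2.COLOR_BGR2HSV);m=np.zeros(im.shape[:2],np.uint8)
    m[y:y+h,x:x+w]=cv2.inRange(hsv,(11,75,80),(30,255,255))[y:y+h,x:x+w]
    n,l,st,_=cv2.connectedComponentsWithStats(m)
    return (l==1+st[1:,4].argmax())
def fit(m):
    ys,xs=np.nonzero(m);p=np.c_[xs,ys].astype(np.float32)
    vx,vy,x,y=cv2.fitLine(p,cv2.DIST_HUBER,0,.01,.01).ravel();d=np.array([vx,vy]);c=np.array([x,y])
    s=(p-c)@d;return c+d*s.min(),c+d*s.max()
E
python3 - <<'E'
from h import *
np.set_printoptions(precision=4,suppress=True)
t=cv2.imread("pics/top0.png");s=cv2.imread("pics/side0.png")
lt=fit(mask(t,(230,170,45,44)));ls=fit(mask(s,(275,205,65,65)))
print(lt,ls)
p,d=line3(lt,ls)
d*=np.sign(d[2]);print("dir",d,"lean",np.degrees(np.arccos(d[2])),"az",np.degrees(np.arctan2(d[1],d[0])))
for n,px in(("top",lt[0]),("side",ls[0])):
    a,u=ray(n,px);k=np.linalg.lstsq(np.c_[d,-u],a-p,rcond=None)[0];print("end",n,p+k[0]*d)
for a,b in(((402.2,219.6),(339.4,181)),((471.8,215.2),(337.9,141.4)),((405,248.8),(368.5,181)),((474.6,245.6),(364.6,141.4))):
    print("rod",*tri(a,b))
# tray outline
h=cv2.cvtColor(t,cv2.COLOR_BGR2HSV);m=cv2.inRange(h,(0,0,130),(180,60,255));z=np.zeros_like(m);z[165:300,380:490]=m[165:300,380:490]
c=max(cv2.findContours(z,0,2)[0],key=cv2.contourArea);r=cv2.minAreaRect(c);B=cv2.boxPoints(r);print(r)
W=np.array([onz("top",q,.03) for q in B]);print(W,W.mean(0),np.linalg.norm(W-np.roll(W,1,0),axis=1))
# pail rims
hs=cv2.inRange(h,(0,0,170),(180,50,255))
E
```

```text
(array([240.0064, 179.2678], dtype=float32), array([265.7444, 214.6412], dtype=float32)) (array([284.9453, 216.7744], dtype=float32), array([326.2042, 264.5508], dtype=float32))
dir [0.4385 0.242  0.8656] lean 30.053694652965753 az 28.891800546294053
end top [0.6156 0.2988 0.2454]
end side [0.6146 0.2983 0.2434]
rod [ 0.5274 -0.1587  0.0531] 0.0008430172279371068
rod [ 0.5441 -0.359   0.0894] 0.001667307847688391
rod [ 0.4388 -0.1676  0.0537] 0.0003519686216120556
rod [ 0.4537 -0.3659  0.0912] 0.00045414127050332035
((434.4632263183594, 232.00274658203125), (108.96073913574219, 79.07963562011719), 85.76361083984375)
[[ 0.6491 -0.1276  0.03  ]
 [ 0.6733 -0.377   0.03  ]
 [ 0.3356 -0.3995  0.03  ]
 [ 0.3138 -0.1551  0.03  ]] [ 0.493  -0.2648  0.03  ] [0.3364 0.2506 0.3384 0.2454]
```

```bash
python3 - <<'E'
from h import *
np.set_printoptions(precision=4,suppress=True)
for z in(.065,.085):
    W=np.array([onz("top",q,z) for q in((402.2,219.6),(471.8,215.2),(405,248.8),(474.6,245.6))])
    d=(W[0]-W[1])+(W[2]-W[3]);print(z,W.mean(0),"yaw",np.degrees(np.arctan2(-d[0],d[1])),np.linalg.norm(W[0]-W[1]),np.linalg.norm(W[0]-W[2]))
t=cv2.imread("pics/top0.png");g=cv2.resize(t[205:260,390:485],(760,440),interpolation=cv2.INTER_CUBIC);cv2.imwrite("pics/rods.png",g)
s=arm.get_state();print(s["eef_pos"],np.degrees(s["ee_rot"]))
E
```

```text
0.065 [ 0.4907 -0.2666  0.065 ] yaw 4.231853831072527 0.21303728458813143 0.08798449399505318
0.085 [ 0.4907 -0.2605  0.085 ] yaw 4.23185383107253 0.20943894277580113 0.08649837721417514
[ 0.1863 -0.6484  0.2257] [ 179.9172   -0.0076 -163.9727]
```

View pics/rods.png

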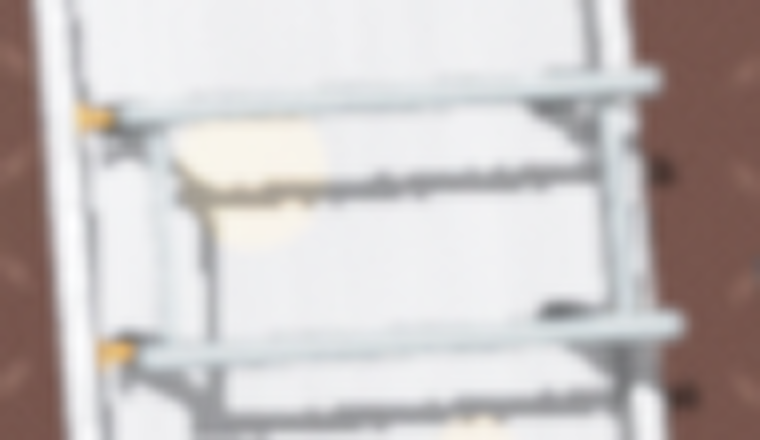

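The rods' right ends, at (660,82) and (683,323) in the crop, are clear. The orange spots are clamp knobs. That puts the tray centre at about (0.490,-0.264) with a yaw of about 4.5°. I'll move above the handle.

```bash
python3 -m crank '[{"dx":0.03,"dy":0.024,"dz":0.015,"twist":2.6},{"dx":0.06,"dy":0.048,"dz":0.03,"twist":5.2},{"dx":0.09,"dy":0.072,"dz":0.045,"twist":7.8},{"dx":0.12,"dy":0.096,"dz":0.06,"twist":10.4},{"dx":0.15,"dy":0.12,"dz":0.075,"twist":12.9}]'
python3 -m crank '[{"dx":0.01,"dy":0.04},{"dx":0.02,"dy":0.08},{"dx":0.03,"dy":0.12},{"dx":0.04,"dy":0.16},{"dx":0.05,"dy":0.2}]'
python3 -m crank '[{"dx":0.01,"dy":0.04},{"dx":0.02,"dy":0.08},{"dx":0.03,"dy":0.12},{"dx":0.04,"dy":0.16},{"dx":0.05,"dy":0.2}]'
```

```text
invalid input at $[0]: expected keys dx, dy, dz, twist, grip
invalid input at $[0]: expected keys dx, dy, dz, twist, grip
invalid input at $[0]: expected keys dx, dy, dz, twist, grip
```

```bash
python3 -m crank '[{"dx":0.03,"dy":0.024,"dz":0.015,"twist":2.6,"grip":1},{"dx":0.06,"dy":0.048,"dz":0.03,"twist":5.2,"grip":1},{"dx":0.09,"dy":0.072,"dz":0.045,"twist":7.8,"grip":1},{"dx":0.12,"dy":0.096,"dz":0.06,"twist":10.4,"grip":1},{"dx":0.15,"dy":0.12,"dz":0.075,"twist":12.9,"grip":1}]'
python3 -m crank '[{"dx":0.01,"dy":0.04,"dz":0,"twist":0,"grip":1},{"dx":0.02,"dy":0.08,"dz":0,"twist":0,"grip":1},{"dx":0.03,"dy":0.12,"dz":0,"twist":0,"grip":1},{"dx":0.04,"dy":0.16,"dz":0,"twist":0,"grip":1},{"dx":0.05,"dy":0.2,"dz":0,"twist":0,"grip":1}]'
python3 -m crank '[{"dx":0.01,"dy":0.04,"dz":0,"twist":0,"grip":1},{"dx":0.02,"dy":0.08,"dz":0,"twist":0,"grip":1},{"dx":0.03,"dy":0.12,"dz":0,"twist":0,"grip":1},{"dx":0.04,"dy":0.16,"dz":0,"twist":0,"grip":1},{"dx":0.05,"dy":0.2,"dz":0,"twist":0,"grip":1}]'
```

```text
t: 0.52
eef_pos: [0.3373, -0.5273, 0.3019]
ee_rot: [3.141, -0.0, -2.635]
force: [1.4, -0.9, -1.1]
width: 0.0876
gripper_force: 0.0
t: 0.93
eef_pos: [0.3862, -0.3268, 0.3012]
ee_rot: [3.141, -0.0, -2.637]
force: [1.7, 0.8, 0.4]
width: 0.0874
gripper_force: 0.0
t: 1.35
eef_pos: [0.4361, -0.1268, 0.3016]
ee_rot: [3.142, 0.0, -2.637]
force: [2.3, -0.6, -0.3]
width: 0.0876
gripper_force: 0.0
```

```bash

python3 -m crank '[{"dx":0.013,"dy":0.039,"dz":0,"twist":0,"grip":1},{"dx":0.026,"dy":0.078,"dz":0,"twist":0,"grip":1},{"dx":0.039,"dy":0.117,"dz":0,"twist":0,"grip":1},{"dx":0.052,"dy":0.156,"dz":0,"twist":0,"grip":1},{"dx":0.065,"dy":0.195,"dz":0,"twist":0,"grip":1}]'
python3 -m crank '[{"dx":0.013,"dy":0.039,"dz":0,"twist":0,"grip":1},{"dx":0.026,"dy":0.078,"dz":0,"twist":0,"grip":1},{"dx":0.039,"dy":0.117,"dz":0,"twist":0,"grip":1},{"dx":0.052,"dy":0.156,"dz":0,"twist":0,"grip":1},{"dx":0.065,"dy":0.195,"dz":0,"twist":0,"grip":1}]'
python3 -m crank '[{"dx":0.013,"dy":0.011,"dz":0,"twist":0,"grip":1},{"dx":0.026,"dy":0.022,"dz":0,"twist":0,"grip":1},{"dx":0.026,"dy":0.022,"dz":-0.02,"twist":0,"grip":1},{"dx":0.026,"dy":0.022,"dz":-0.04,"twist":0,"grip":1},{"dx":0.026,"dy":0.022,"dz":-0.04,"twist":0,"grip":1}]'
python3 - <<'E'
from h import *
t=arm.grab_frame("top");s=arm.grab_frame("side")
def cr(im,x,y):return cv2.resize(im[y:y+100,x:x+80,::-1],(400,500),interpolation=cv2.INTER_CUBIC)
cv2.imwrite("pics/a1.png",np.hstack([cr(t,215,145),cr(s,260,170)]))
E
```

```text
t: 1.77
eef_pos: [0.5013, 0.0684, 0.3016]
ee_rot: [3.141, 0.0, -2.636]
force: [0.4, -1.4, 0.4]
width: 0.0877
gripper_force: 0.0
t: 2.18
eef_pos: [0.5664, 0.2633, 0.3012]
ee_rot: [3.142, -0.0, -2.636]
force: [0.7, -0.5, 1.0]
width: 0.0877
gripper_force: 0.0
t: 2.6
eef_pos: [0.5904, 0.2826, 0.2563]
ee_rot: [3.142, -0.008, -2.637]
force: [-1.5, -0.1, -1.4]
width: 0.0874
gripper_force: 0.0
```

View pics/a1.png

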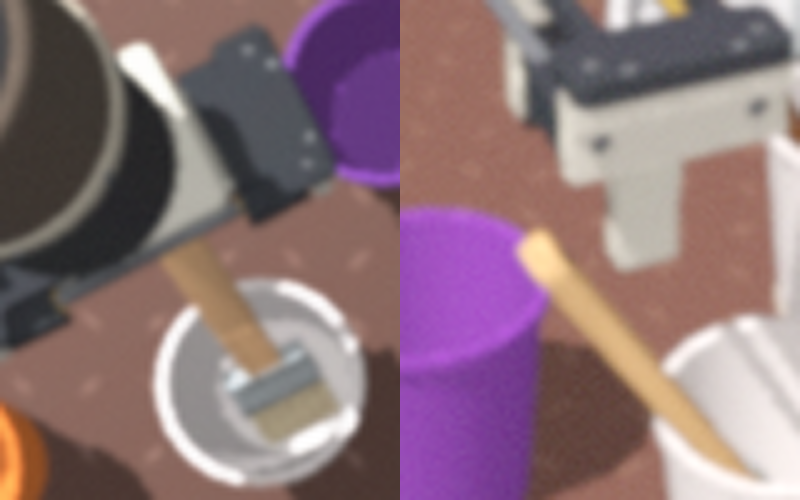

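The gripper straddles the handle's line: in the top crop the handle runs under the midpoint of the fingers. Now I lower, close and lift.

```bash

python3 -m crank '[{"dx":0,"dy":0,"dz":-0.025,"twist":0,"grip":1},{"dx":0,"dy":0,"dz":-0.05,"twist":0,"grip":1},{"dx":0,"dy":0,"dz":-0.075,"twist":0,"grip":1},{"dx":0,"dy":0,"dz":-0.075,"twist":0,"grip":1},{"dx":0,"dy":0,"dz":-0.075,"twist":0,"grip":1}]'
python3 -m crank '[{"dx":0,"dy":0,"dz":0,"twist":0,"grip":0.2},{"dx":0,"dy":0,"dz":0,"twist":0,"grip":0},{"dx":0,"dy":0,"dz":0,"twist":0,"grip":-0.3},{"dx":0,"dy":0,"dz":0,"twist":0,"grip":-0.6},{"dx":0,"dy":0,"dz":0,"twist":0,"grip":-1}]' 30
python3 -m crank '[{"dx":0,"dy":0,"dz":0,"twist":0,"grip":-1},{"dx":0,"dy":0,"dz":0,"twist":0,"grip":-1},{"dx":0,"dy":0,"dz":0,"twist":0,"grip":-1},{"dx":0,"dy":0,"dz":0,"twist":0,"grip":-1},{"dx":0,"dy":0,"dz":0,"twist":0,"grip":-1}]' 30
python3 - <<'E'
from h import *
t=arm.grab_frame("top");s=arm.grab_frame("side")
def cr(im,x,y):return cv2.resize(im[y:y+100,x:x+80,::-1],(400,500),interpolation=cv2.INTER_CUBIC)
cv2.imwrite("pics/a2.png",np.hstack([cr(t,215,145),cr(s,270,170)]))
E
```

```text
t: 3.12
eef_pos: [0.5925, 0.2829, 0.1873]
ee_rot: [-3.141, -0.001, -2.637]
force: [1.0, 0.4, 0.4]
width: 0.0876
gripper_force: 0.0
t: 3.53
eef_pos: [0.5926, 0.2834, 0.1875]
ee_rot: [3.141, 0.001, -2.637]
force: [0.7, -0.4, 1.2]
width: 0.0598
gripper_force: 0.0
t: 3.95
eef_pos: [0.5924, 0.2834, 0.1865]
ee_rot: [3.141, 0.0, -2.637]
force: [0.2, 1.0, 1.5]
width: 0.027
gripper_force: 8.1
```

View pics/a2.png

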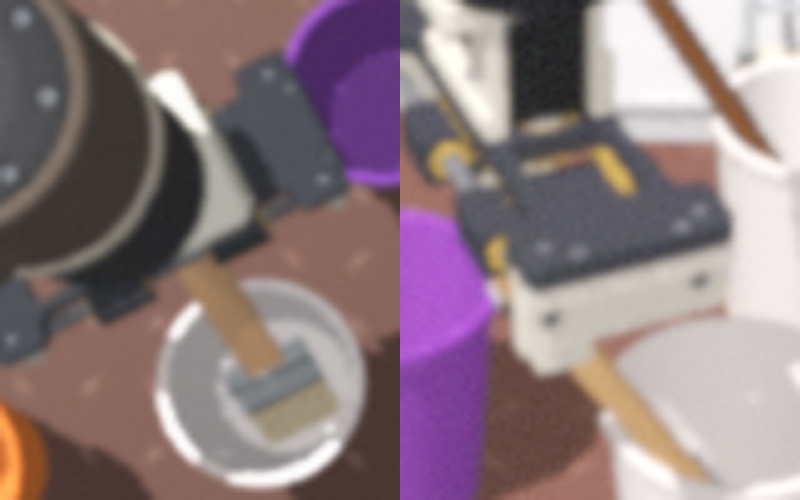

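Both pads bear on the handle at a width of 27 mm, and the pail has not moved. Lifting straight up.

```bash

python3 -m crank '[{"dx":0,"dy":0,"dz":0,"twist":0,"grip":-1},{"dx":0,"dy":0,"dz":0.005,"twist":0,"grip":-1},{"dx":0,"dy":0,"dz":0.015,"twist":0,"grip":-1},{"dx":0,"dy":0,"dz":0.03,"twist":0,"grip":-1},{"dx":0,"dy":0,"dz":0.05,"twist":0,"grip":-1}]' 30
python3 -m crank '[{"dx":0,"dy":0,"dz":0.022,"twist":0,"grip":-1},{"dx":0,"dy":0,"dz":0.044,"twist":0,"grip":-1},{"dx":0,"dy":0,"dz":0.066,"twist":0,"grip":-1},{"dx":0,"dy":0,"dz":0.088,"twist":0,"grip":-1},{"dx":0,"dy":0,"dz":0.11,"twist":0,"grip":-1}]'
python3 -m crank '[{"dx":0,"dy":0,"dz":0.025,"twist":0,"grip":-1},{"dx":0,"dy":0,"dz":0.05,"twist":0,"grip":-1},{"dx":0,"dy":0,"dz":0.075,"twist":0,"grip":-1},{"dx":0,"dy":0,"dz":0.1,"twist":0,"grip":-1},{"dx":0,"dy":0,"dz":0.12,"twist":0,"grip":-1}]'
python3 - <<'E'
from h import *
s=arm.grab_frame("side");cv2.imwrite("pics/a3.png",s[...,::-1])
E
```

```text
t: 4.47
eef_pos: [0.5919, 0.2829, 0.2366]
ee_rot: [-3.141, -0.002, -2.637]
force: [-0.2, 0.1, -0.7]
width: 0.0258
gripper_force: 29.8
t: 4.88
eef_pos: [0.5923, 0.2831, 0.3489]
ee_rot: [3.142, 0.001, -2.637]
force: [0.1, 0.9, -0.4]
width: 0.0257
gripper_force: 29.8
t: 5.3
eef_pos: [0.5923, 0.2828, 0.47]
ee_rot: [-3.142, 0.003, -2.637]
force: [-1.0, -0.1, -0.3]
width: 0.0259
gripper_force: 29.8
```

View pics/a3.png

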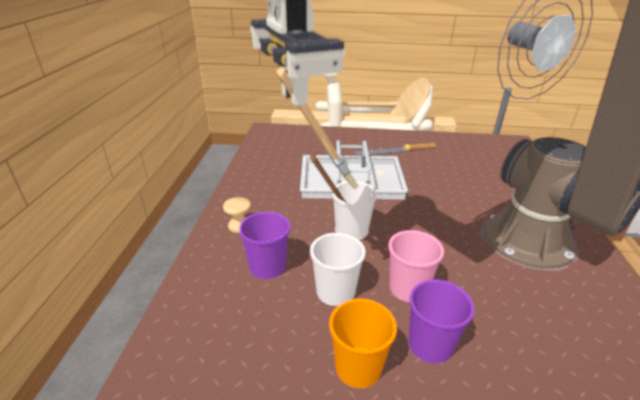

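The brush is out, with its handle at about (320,130), its ferrule at (343,167) and its lean kept. The pail is still standing at (338,268). Carrying it over the tray, passing above the brown brush.

```bash

python3 -m crank '[{"dx":-0.003,"dy":-0.02,"dz":0,"twist":-1,"grip":-1},{"dx":-0.008,"dy":-0.055,"dz":0,"twist":-2.5,"grip":-1},{"dx":-0.013,"dy":-0.09,"dz":0,"twist":-4,"grip":-1},{"dx":-0.019,"dy":-0.13,"dz":0,"twist":-6,"grip":-1},{"dx":-0.025,"dy":-0.17,"dz":0,"twist":-8,"grip":-1}]'
python3 -m crank '[{"dx":-0.005,"dy":-0.04,"dz":0,"twist":-1.6,"grip":-1},{"dx":-0.01,"dy":-0.08,"dz":0,"twist":-3.2,"grip":-1},{"dx":-0.015,"dy":-0.12,"dz":0,"twist":-4.8,"grip":-1},{"dx":-0.021,"dy":-0.16,"dz":0,"twist":-6.4,"grip":-1},{"dx":-0.027,"dy":-0.2,"dz":0,"twist":-8,"grip":-1}]'
python3 -m crank '[{"dx":-0.005,"dy":-0.04,"dz":0,"twist":-2,"grip":-1},{"dx":-0.01,"dy":-0.08,"dz":0,"twist":-4,"grip":-1},{"dx":-0.016,"dy":-0.12,"dz":0,"twist":-6,"grip":-1},{"dx":-0.021,"dy":-0.15,"dz":0,"twist":-7.4,"grip":-1},{"dx":-0.025,"dy":-0.175,"dz":0,"twist":-8.4,"grip":-1}]'
python3 -m crank '[{"dx":0,"dy":0,"dz":-0.025,"twist":0,"grip":-1},{"dx":0,"dy":0,"dz":-0.06,"twist":0,"grip":-1},{"dx":0,"dy":0,"dz":-0.095,"twist":0,"grip":-1},{"dx":0,"dy":0,"dz":-0.13,"twist":0,"grip":-1},{"dx":0,"dy":0,"dz":-0.16,"twist":0,"grip":-1}]'
python3 - <<'E'
from h import *
t=arm.grab_frame("top");s=arm.grab_frame("side")
cv2.imwrite("pics/t4.png",t[...,::-1]);cv2.imwrite("pics/s4.png",s[...,::-1])
def cr(im,x,y):return cv2.resize(im[y:y+120,x:x+130,::-1],(400,369),interpolation=cv2.INTER_CUBIC)
cv2.imwrite("pics/a4.png",np.hstack([cr(t,380,170),cr(s,290,80)]))
s=arm.get_state();print(s["eef_pos"],np.degrees(s["ee_rot"]),s["force"])
E
```

```text
t: 5.77
eef_pos: [0.5666, 0.1118, 0.4672]
ee_rot: [-3.141, 0.001, -2.777]
force: [0.7, 0.1, 0.1]
width: 0.026
gripper_force: 29.8
t: 6.18
eef_pos: [0.5393, -0.0887, 0.4677]
ee_rot: [-3.141, 0.002, -2.917]
force: [0.5, -0.3, -0.8]
width: 0.0257
gripper_force: 29.8
t: 6.6
eef_pos: [0.5142, -0.2641, 0.4674]
ee_rot: [-3.141, 0.001, -3.065]
force: [1.4, -0.2, -0.8]
width: 0.0254
gripper_force: 29.8
t: 7.02
eef_pos: [0.5145, -0.2617, 0.3051]
ee_rot: [3.141, -0.0, -3.063]
force: [0.9, -0.1, -0.7]
width: 0.0256
gripper_force: 29.9
[ 0.51279203 -0.26080744  0.30215406] [ 179.80690841   -0.43201295 -175.49971736] [ 0.77130837  0.42934267 -0.71291452]
```

View pics/a4.png

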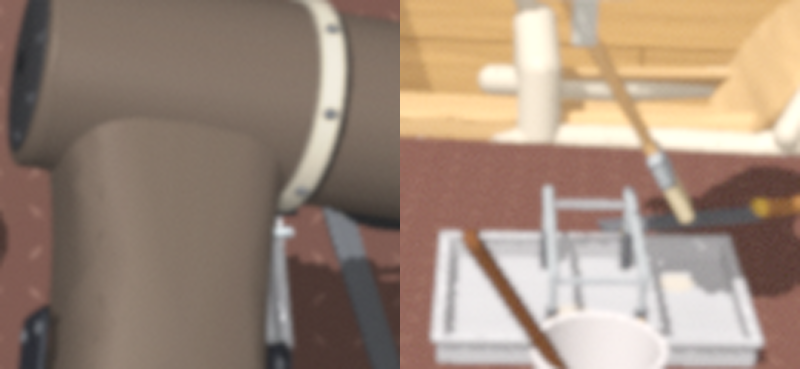

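Side view: the brush is clear of everything, with its bristle tip at about (383,151), on the -x side of the right-hand (-x) rod at (365,142) and ready to come down onto that rod. I'll ease the grip so the brush can pivot, then lower, watching the force.

```bash

python3 -m crank '[{"dx":0,"dy":0,"dz":-0.01,"twist":0,"grip":-1},{"dx":0,"dy":0,"dz":-0.025,"twist":0,"grip":-1},{"dx":0,"dy":0,"dz":-0.04,"twist":0,"grip":-1},{"dx":0,"dy":0,"dz":-0.05,"twist":0,"grip":-1},{"dx":0,"dy":0,"dz":-0.055,"twist":0,"grip":-1}]' 14
for i in 1 2; do
python3 -m crank '[{"dx":0,"dy":0,"dz":-0.002,"twist":0,"grip":-1},{"dx":0,"dy":0,"dz":-0.004,"twist":0,"grip":-1},{"dx":0,"dy":0,"dz":-0.006,"twist":0,"grip":-1},{"dx":0,"dy":0,"dz":-0.008,"twist":0,"grip":-1},{"dx":0,"dy":0,"dz":-0.01,"twist":0,"grip":-1}]'
done
python3 - <<'E'
from h import *
s=arm.grab_frame("side");cv2.imwrite("pics/s5.png",s[...,::-1])
def cr(im,x,y):return cv2.resize(im[y:y+100,x:x+130,::-1],(780,600),interpolation=cv2.INTER_CUBIC)
cv2.imwrite("pics/a5.png",cr(s,290,95))
E
```

```text
t: 7.53
eef_pos: [0.5159, -0.2618, 0.2521]
ee_rot: [-3.141, 0.001, -3.062]
force: [-0.3, 0.6, -1.3]
width: 0.0262
gripper_force: 14.0
t: 7.95
eef_pos: [0.5156, -0.2618, 0.242]
ee_rot: [-3.141, 0.001, -3.062]
force: [0.1, -0.2, -2.0]
width: 0.0262
gripper_force: 14.0
t: 8.37
eef_pos: [0.5154, -0.2617, 0.2314]
ee_rot: [3.142, -0.0, -3.062]
force: [-0.5, 0.2, -0.6]
width: 0.0261
gripper_force: 14.0
```

View pics/a5.png

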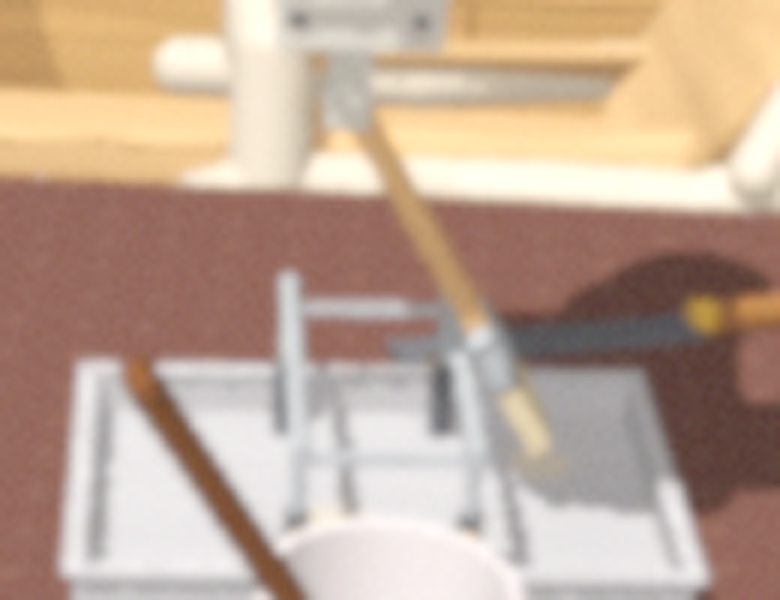

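The ferrule, at crop (490,355), sits beside the -x rod, with the bristles beyond it and about 3 cm above the tray floor. There is no contact yet.

```bash

for i in 1 2 3; do
python3 -m crank '[{"dx":0,"dy":0,"dz":-0.0015,"twist":0,"grip":-1},{"dx":0,"dy":0,"dz":-0.003,"twist":0,"grip":-1},{"dx":0,"dy":0,"dz":-0.0045,"twist":0,"grip":-1},{"dx":0,"dy":0,"dz":-0.006,"twist":0,"grip":-1},{"dx":0,"dy":0,"dz":-0.006,"twist":0,"grip":-1}]'
python3 -c "
from station import arm;s=arm.get_state();print(s['force'],s['moment'])"
done
```

```text
t: 8.83
eef_pos: [0.5152, -0.2617, 0.2252]
ee_rot: [3.141, -0.0, -3.063]
force: [-0.3, -0.3, -1.6]
width: 0.0258
gripper_force: 14.0
[-0.34048722 -0.25398131 -1.55324922] [ 0.01648083 -0.04575725 -0.02137389]
t: 9.25
eef_pos: [0.515, -0.2618, 0.2192]
ee_rot: [3.141, -0.001, -3.063]
force: [-1.1, 0.4, -1.9]
width: 0.0259
gripper_force: 14.0
[-1.14968942  0.39942185 -1.90691897] [-0.05778829  0.40726458  0.03369157]
t: 9.67
eef_pos: [0.5152, -0.2617, 0.2132]
ee_rot: [3.142, -0.001, -3.063]
force: [-1.2, -0.7, -0.9]
width: 0.0263
gripper_force: 14.0
[-1.17601856 -0.71843884 -0.87180487] [-0.18272504  0.65455212  0.05615852]
```

Contact felt at TCP z ≈ 0.222: the moment rises and Fx goes to -1 N. Rod tops are therefore near 0.10. I'll now follow the arc about that rod so the brush pivots level in the light grip, tracking its tilt in the side view.

```bash
cat > tilt.py <<'E'
from h import *
def meas():
    im=np.ascontiguousarray(arm.grab_frame("side")[...,::-1]);cv2.imwrite("pics/last.png",im)
    hsv=cv2.cvtColor(im,cv2.COLOR_BGR2HSV);m=np.zeros(im.shape[:2],np.uint8)
    m[129:200,300:420]=cv2.inRange(hsv,(13,85,120),(28,255,255))[129:200,300:420]
    n,l,st,_=cv2.connectedComponentsWithStats(m);i=1+st[1:,4].argmax();a,b=fit(l==i)
    n=np.array([-.0785,.997,0]);o=np.array([.490,-.264,0])
    P=[]
    for q in(a,b):
        c,u=ray("side",q);P.append(c+u*(n@(o-c))/(n@u))
    P=sorted(P,key=lambda p:-p[2]);d=P[0]-P[1]
    s=arm.get_state();print("area",st[i,4],"px",a,b,"ends",np.round(P,3),"tilt",round(np.degrees(np.arctan2(d[2],np.hypot(d[0],d[1]))),1))
    print("F",np.round(s["force"],1),"M",np.round(s["moment"],2),"tcp",np.round(s["eef_pos"],4))
meas()
E
python3 tilt.py
python3 -m crank '[{"dx":0.004,"dy":0,"dz":-0.001,"twist":0,"grip":-1},{"dx":0.009,"dy":0.001,"dz":-0.003,"twist":0,"grip":-1},{"dx":0.014,"dy":0.001,"dz":-0.006,"twist":0,"grip":-1},{"dx":0.018,"dy":0.001,"dz":-0.008,"twist":0,"grip":-1},{"dx":0.018,"dy":0.001,"dz":-0.008,"twist":0,"grip":-1}]'
python3 tilt.py
```

```text
area 129 px [354.2257  128.21771] [369.57684 152.27008] ends [[ 0.492 -0.264  0.183]
 [ 0.439 -0.268  0.101]] tilt 56.7
F [-0.9 -0.4 -1.4] M [-0.2   0.57  0.08] tcp [ 0.5151 -0.2617  0.2132]
t: 10.13
eef_pos: [0.5342, -0.2605, 0.2046]
ee_rot: [3.141, -0.001, -3.062]
force: [-1.0, 0.7, 0.1]
width: 0.0261
gripper_force: 14.0
area 155 px [348.334   127.85815] [368.99893 152.00092] ends [[ 0.511 -0.262  0.184]
 [ 0.44  -0.268  0.102]] tilt 49.4
F [-0.4  0.2 -1. ] M [0.04 0.15 0.01] tcp [ 0.534  -0.2606  0.205 ]
```

The tilt follows the prediction (56.7° → 49.4°) and forces stay under about 1 N. Continuing.

```bash

python3 -m crank '[{"dx":0.006,"dy":0,"dz":-0.004,"twist":0,"grip":-1},{"dx":0.011,"dy":0.001,"dz":-0.008,"twist":0,"grip":-1},{"dx":0.016,"dy":0.001,"dz":-0.013,"twist":0,"grip":-1},{"dx":0.02,"dy":0.002,"dz":-0.017,"twist":0,"grip":-1},{"dx":0.02,"dy":0.002,"dz":-0.017,"twist":0,"grip":-1}]'
python3 tilt.py
python3 -m crank '[{"dx":0.004,"dy":0,"dz":-0.005,"twist":0,"grip":-1},{"dx":0.008,"dy":0.001,"dz":-0.01,"twist":0,"grip":-1},{"dx":0.013,"dy":0.001,"dz":-0.015,"twist":0,"grip":-1},{"dx":0.017,"dy":0.001,"dz":-0.02,"twist":0,"grip":-1},{"dx":0.017,"dy":0.001,"dz":-0.02,"twist":0,"grip":-1}]'
python3 tilt.py
```

```text
t: 10.6
eef_pos: [0.5541, -0.2585, 0.1873]
ee_rot: [3.141, -0.001, -3.062]
force: [0.7, -0.6, -1.0]
width: 0.0259
gripper_force: 14.0
area 194 px [339.62427 128.03348] [368.25986 151.68541] ends [[ 0.537 -0.26   0.183]
 [ 0.443 -0.268  0.103]] tilt 40.2
F [-0.5  0.2 -0.8] M [-0.01 -0.14  0.02] tcp [ 0.5538 -0.2585  0.1877]
t: 11.07
eef_pos: [0.5706, -0.2575, 0.1669]
ee_rot: [3.141, -0.002, -3.062]
force: [-0.3, 0.0, 0.2]
width: 0.0258
gripper_force: 14.0
area 232 px [332.1248  130.47261] [367.65106 151.5871 ] ends [[ 0.56  -0.258  0.174]
 [ 0.445 -0.268  0.103]] tilt 31.5
F [-0.3 -0.  -0.1] M [-0.    0.11 -0.01] tcp [ 0.5704 -0.2576  0.1675]
```

```bash

python3 -m crank '[{"dx":0.003,"dy":0,"dz":-0.005,"twist":0,"grip":-1},{"dx":0.006,"dy":0,"dz":-0.011,"twist":0,"grip":-1},{"dx":0.01,"dy":0.001,"dz":-0.017,"twist":0,"grip":-1},{"dx":0.013,"dy":0.001,"dz":-0.023,"twist":0,"grip":-1},{"dx":0.013,"dy":0.001,"dz":-0.023,"twist":0,"grip":-1}]'
python3 tilt.py
python3 -m crank '[{"dx":0.002,"dy":0,"dz":-0.006,"twist":0,"grip":-1},{"dx":0.005,"dy":0,"dz":-0.012,"twist":0,"grip":-1},{"dx":0.007,"dy":0.001,"dz":-0.018,"twist":0,"grip":-1},{"dx":0.009,"dy":0.001,"dz":-0.024,"twist":0,"grip":-1},{"dx":0.009,"dy":0.001,"dz":-0.024,"twist":0,"grip":-1}]'
python3 tilt.py
```

```text
t: 11.53
eef_pos: [0.5836, -0.2565, 0.1439]
ee_rot: [3.141, -0.001, -3.062]
force: [0.5, 0.1, 0.1]
width: 0.0257
gripper_force: 14.0
area 239 px [328.07727 136.32378] [367.07568 151.80943] ends [[ 0.572 -0.258  0.154]
 [ 0.447 -0.267  0.102]] tilt 22.3
F [-0.4 -0.4 -0.5] M [-0.03  0.13  0.04] tcp [ 0.5834 -0.2566  0.1445]
t: 12.0
eef_pos: [0.5923, -0.2555, 0.1199]
ee_rot: [3.141, -0.001, -3.062]
force: [-0.4, -0.2, 0.4]
width: 0.0258
gripper_force: 14.0
area 247 px [325.57635 142.90878] [366.23676 151.93332] ends [[ 0.58  -0.257  0.131]
 [ 0.449 -0.267  0.102]] tilt 12.7
F [-1.   0.1 -0.3] M [-0.05  0.22  0.01] tcp [ 0.5922 -0.2556  0.1205]
```

```bash

python3 -m crank '[{"dx":0.001,"dy":0,"dz":-0.005,"twist":0,"grip":-1},{"dx":0.001,"dy":0,"dz":-0.01,"twist":0,"grip":-1},{"dx":0.001,"dy":0,"dz":-0.015,"twist":0,"grip":-1},{"dx":0.002,"dy":0,"dz":-0.02,"twist":0,"grip":-1},{"dx":0.002,"dy":0,"dz":-0.02,"twist":0,"grip":-1}]'
python3 tilt.py
for i in 1 2; do
python3 -m crank '[{"dx":0,"dy":0,"dz":-0.001,"twist":0,"grip":-1},{"dx":0,"dy":0,"dz":-0.002,"twist":0,"grip":-1},{"dx":0,"dy":0,"dz":-0.003,"twist":0,"grip":-1},{"dx":0,"dy":0,"dz":-0.004,"twist":0,"grip":-1},{"dx":0,"dy":0,"dz":-0.004,"twist":0,"grip":-1}]'
python3 tilt.py; done
```

```text
t: 12.47
eef_pos: [0.594, -0.2556, 0.1003]
ee_rot: [3.141, -0.001, -3.063]
force: [-0.2, 0.0, 0.1]
width: 0.0263
gripper_force: 14.0
area 235 px [324.87314 148.58293] [366.92358 151.9533 ] ends [[ 0.582 -0.257  0.111]
 [ 0.447 -0.267  0.102]] tilt 4.0
F [-0.  -1.1  0.2] M [ 0.    0.22 -0.01] tcp [ 0.594  -0.2556  0.1008]
t: 12.93
eef_pos: [0.5945, -0.2557, 0.0975]
ee_rot: [-3.142, 0.0, -3.062]
force: [-1.3, -0.2, 1.4]
width: 0.0262
gripper_force: 14.0
area 239 px [324.90967 149.55157] [366.99988 152.00198] ends [[ 0.581 -0.257  0.108]
 [ 0.447 -0.267  0.102]] tilt 2.6
F [ 0.7  0.1 -0.1] M [ 0.06  0.22 -0.03] tcp [ 0.5944 -0.2557  0.0976]
t: 13.4
eef_pos: [0.5944, -0.2557, 0.0933]
ee_rot: [3.142, -0.0, -3.062]
force: [0.6, -0.0, 0.1]
width: 0.0259
gripper_force: 14.0
area 243 px [324.97025 150.73875] [367.00928 151.45784] ends [[ 0.581 -0.257  0.104]
 [ 0.447 -0.267  0.104]] tilt 0.0
F [0.3 0.5 1. ] M [-0.04 -0.04 -0.  ] tcp [ 0.5944 -0.2557  0.0934]
```

```bash

for i in 1 2; do
python3 -m crank '[{"dx":0,"dy":0,"dz":0,"twist":0,"grip":-1},{"dx":0,"dy":0,"dz":-0.0005,"twist":0,"grip":-1},{"dx":0,"dy":0,"dz":-0.001,"twist":0,"grip":-1},{"dx":0,"dy":0,"dz":-0.001,"twist":0,"grip":-1},{"dx":0,"dy":0,"dz":-0.001,"twist":0,"grip":-1}]'
python3 tilt.py; done
```

```text
t: 13.87
eef_pos: [0.5944, -0.2557, 0.0925]
ee_rot: [-3.142, -0.0, -3.063]
force: [0.6, -0.1, 0.6]
width: 0.0258
gripper_force: 14.0
area 249 px [324.99634 150.99586] [367.0031  151.14998] ends [[ 0.447 -0.267  0.105]
 [ 0.581 -0.257  0.103]] tilt 0.8
F [-0.   1.   1.2] M [ 0.01 -0.    0.  ] tcp [ 0.5944 -0.2557  0.0925]
t: 14.33
eef_pos: [0.5943, -0.2558, 0.0915]
ee_rot: [3.142, -0.0, -3.063]
force: [0.6, -0.3, 0.9]
width: 0.0259
gripper_force: 14.0
area 246 px [324.99133 150.93983] [367.0062  151.32681] ends [[ 0.447 -0.267  0.104]
 [ 0.581 -0.257  0.103]] tilt 0.5
F [ 0.1 -0.4  0.1] M [-0.01 -0.01  0.04] tcp [ 0.5944 -0.2558  0.0915]
```

The brush is level to within about 0.5°, the tilting moment has gone, and the vertical force has turned slightly upward. It is resting on both rods. Back up 0.5 mm and open slowly.

```bash

python3 -m crank '[{"dx":0,"dy":0,"dz":0.0005,"twist":0,"grip":-1},{"dx":0,"dy":0,"dz":0.0005,"twist":0,"grip":-1},{"dx":0,"dy":0,"dz":0.0005,"twist":0,"grip":-1},{"dx":0,"dy":0,"dz":0.0005,"twist":0,"grip":-1},{"dx":0,"dy":0,"dz":0.0005,"twist":0,"grip":-1}]' 4
python3 tilt.py
python3 -m crank '[{"dx":0,"dy":0,"dz":0,"twist":0,"grip":-0.38},{"dx":0,"dy":0,"dz":0,"twist":0,"grip":-0.34},{"dx":0,"dy":0,"dz":0,"twist":0,"grip":-0.28},{"dx":0,"dy":0,"dz":0,"twist":0,"grip":-0.2},{"dx":0,"dy":0,"dz":0,"twist":0,"grip":-0.1}]'
python3 tilt.py
python3 -m crank '[{"dx":0,"dy":0,"dz":0,"twist":0,"grip":0.1},{"dx":0,"dy":0,"dz":0,"twist":0,"grip":0.2},{"dx":0,"dy":0,"dz":0,"twist":0,"grip":0.3},{"dx":0,"dy":0,"dz":0,"twist":0,"grip":0.3},{"dx":0,"dy":0,"dz":0,"twist":0,"grip":0.3}]'
python3 tilt.py
```

```text
t: 14.8
eef_pos: [0.5943, -0.2557, 0.092]
ee_rot: [3.142, -0.0, -3.063]
force: [-0.8, 0.5, -0.1]
width: 0.026
gripper_force: 4.0
area 244 px [324.9981  150.96068] [367.0019  151.04321] ends [[ 0.447 -0.267  0.105]
 [ 0.581 -0.257  0.103]] tilt 0.9
F [-0.5  0.1 -0.4] M [-0.04 -0.04  0.02] tcp [ 0.5942 -0.2557  0.092 ]
t: 15.27
eef_pos: [0.5944, -0.2557, 0.0921]
ee_rot: [-3.142, 0.0, -3.063]
force: [-0.1, -0.5, 0.7]
width: 0.0368
gripper_force: 0.0
area 240 px [324.99377 152.00215] [367.00464 151.73969] ends [[ 0.447 -0.267  0.103]
 [ 0.581 -0.257  0.099]] tilt 1.5
F [-0.9 -0.4  0.3] M [-0.05 -0.02 -0.04] tcp [ 0.5944 -0.2557  0.0921]
t: 15.73
eef_pos: [0.5944, -0.2557, 0.092]
ee_rot: [3.142, -0.0, -3.062]
force: [0.1, -0.2, -0.4]
width: 0.0567
gripper_force: 0.0
area 247 px [324.98755 151.01138] [366.9935  151.52838] ends [[ 0.447 -0.267  0.103]
 [ 0.581 -0.257  0.103]] tilt 0.3
F [-0.2 -0.6 -0.1] M [-0.02 -0.05 -0.02] tcp [ 0.5944 -0.2557  0.0921]
```

Released, and the brush stays put. Retreat straight up, then swing aside for a final look.

```bash

python3 -m crank '[{"dx":0,"dy":0,"dz":0.01,"twist":0,"grip":0.3},{"dx":0,"dy":0,"dz":0.03,"twist":0,"grip":0.3},{"dx":0,"dy":0,"dz":0.06,"twist":0,"grip":0.3},{"dx":0,"dy":0,"dz":0.1,"twist":0,"grip":0.3},{"dx":0,"dy":0,"dz":0.14,"twist":0,"grip":0.3}]'
python3 -m crank '[{"dx":0,"dy":0,"dz":0.04,"twist":0,"grip":0.3},{"dx":0,"dy":0,"dz":0.08,"twist":0,"grip":0.3},{"dx":0,"dy":-0.03,"dz":0.1,"twist":0,"grip":0.3},{"dx":-0.02,"dy":-0.06,"dz":0.1,"twist":0,"grip":0.3},{"dx":-0.04,"dy":-0.09,"dz":0.1,"twist":0,"grip":0.3}]'
for i in 1 2; do python3 -m crank '[{"dx":-0.025,"dy":-0.025,"dz":0,"twist":0,"grip":0.3},{"dx":-0.05,"dy":-0.05,"dz":0,"twist":0,"grip":0.3},{"dx":-0.075,"dy":-0.075,"dz":0,"twist":0,"grip":0.3},{"dx":-0.1,"dy":-0.1,"dz":0,"twist":0,"grip":0.3},{"dx":-0.125,"dy":-0.125,"dz":0,"twist":0,"grip":0.3}]'; done
python3 tilt.py
python3 - <<'E'
from h import *
t=arm.grab_frame("top")[...,::-1];s=cv2.imread("pics/last.png")
o=np.hstack([cv2.resize(t[165:290,225:485],(400,300))*1,cv2.resize(s[125:225,295:415],(400,300),interpolation=cv2.INTER_CUBIC)])
o2=cv2.resize(t[170:295,385:515],(312,300),interpolation=cv2.INTER_CUBIC)
z=np.zeros((300,800,3),np.uint8);z[:,:312]=o2;z[:,320:800]=cv2.resize(s,(480,300))
cv2.imwrite("pics/fin.png",np.vstack([o,z]));cv2.imwrite("pics/topfin.png",t)
E
```

```text
t: 16.2
eef_pos: [0.5937, -0.2557, 0.2338]
ee_rot: [3.141, -0.001, -3.062]
force: [1.2, -0.3, 0.4]
width: 0.0567
gripper_force: 0.0
t: 16.62
eef_pos: [0.5549, -0.3463, 0.3348]
ee_rot: [-3.14, 0.004, -3.061]
force: [0.9, -0.6, -0.9]
width: 0.057
gripper_force: 0.0
t: 17.03
eef_pos: [0.4278, -0.4716, 0.3332]
ee_rot: [-3.141, 0.001, -3.062]
force: [0.6, -1.0, 0.5]
width: 0.0569
gripper_force: 0.0
t: 17.45
eef_pos: [0.3028, -0.5966, 0.3332]
ee_rot: [-3.141, 0.0, -3.062]
force: [-0.1, 0.2, 0.3]
width: 0.057
gripper_force: 0.0
area 325 px [306.95773 150.75482] [366.0198  152.17714] ends [[ 0.639 -0.252  0.102]
 [ 0.45  -0.267  0.101]] tilt 0.5
F [ 0.1 -2.   1.5] M [-0.26  0.1   0.03] tcp [ 0.2986 -0.6     0.3327]
```

View pics/fin.png

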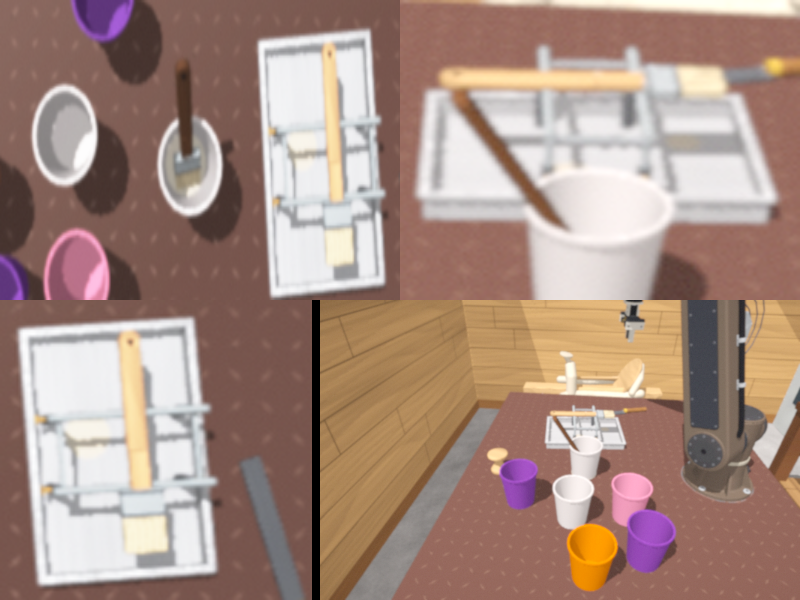

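The brush lies level (about 0.5°) and square across both rods. The ferrule and bristles are beyond the -x rod, its weight is between the rods, the tray has not shifted, and both pails and the brown brush are undisturbed. Handing in.

```bash
python3 -c "
from station import arm
print(arm.job_done())"
```

```text
the job is handed in; nothing more can be done
None
```

The pale-handled brush lies level and square across both rods, bristles beyond them; in the final pictures both pails, the brown brush and the tray are undisturbed, and the job was handed in at about 17.5 s.

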